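# Hang the air driver on its spring-balanced arm

### The arm

A 6-joint arm with a two-finger parallel gripper is mounted at the origin on a cart in front of the work surface, level with it; the furniture and walls round the work are solid. World frame = base frame: x ahead of the robot, y to its left, z up, the work surface at z = 0. Lengths are in m, angles in rad, forces in N, time in s.
With the tool pointing down it reaches from about 0.425 to 0.95 m from the base axis. Payload 3.5 kg.
Tool frame: the origin (TCP) lies on the centre line of the jaws, within the pads' length; the fingertips stand 25 mm ahead of it and the grasp point (between the pads) lies 6 mm ahead of it; z points along the fingers, y is the direction in which the jaws open and shut (so a half turn about z gives the same grasp; the last joint's range is limited). The gripper opens to 85 mm and grips with 20 to 120 N. Pads are 22 mm wide; open, the fingers measure 114 mm over their backs; the gripper's body (76 mm by 85 mm) begins 54 mm behind the grasp point. The pads swing forward as they close: fully open they stand 13 mm farther back than shut.
Start: joints at [-0.15, 0.286, 1.577, -0, 1.279, -0.15], TCP at [0.675, 0, 0.256] pointing down, gripper open.
Joint ranges: [-2.77, 2.77], [-0.9, 2.22], [0.21, 2.48], [-1.53, 4.67], [0.24, 2.81], [-2.84, 2.84]. Speed limits (rad/s): [2.79, 2.79, 3.14, 3.14, 3.14, 3.14].

### API

Orientations are given as a unit quaternion [x, y, z, w].
In Python, from plant import manip, grab_frame, calibration, job, recognise gives the robot as it stands.
- The arm moves only by the shell command python3 -m crank 'ROWS' [FORCE]. ROWS is JSON, a list of rows, each an object of numbers: "wx", "wy", "wz": the turn, a rotation vector about the tool's x, y, z in rad; "x", "y", "z": the shift along the tool's x, y, z in cm; "claw": the finger opening in cm, from 0 to 8.54. In form: [{"wx": .., "wy": .., "wz": .., "x": .., "y": .., "z": .., "claw": ..}, ...]. A call has 1 to 8 rows; each row is the pose to reach, as a shift and turn from the pose commanded when the call began, along the tool's axes at that moment; what a row does not reach only later rows make up. A row lasts 1/12 s, in which the tool goes at most 41.7 mm and 7.16 degrees, less where a joint would pass 70% of its speed; a pose out of reach is approached as far as the arm can. A call with a gripper value outside its range is refused whole. The fingers move at their own pace and stop on an object; FORCE is the grip in N (left out, the last holds). Time passes only in rows, so rows that repeat a pose let the fingers close. It gives the time, the measured TCP pose, the force and the opening at its end, in the units of the state.
- manip.get_state(): the state, without advancing time (a new reading comes with each control period).
- grab_frame(name): name is "scene" or "side" or "wrist"; returns the picture (384x512x3 uint8, red, green, blue); there is no depth.
- calibration(name): a dict with "fx", "fy", "cx", "cy" (pixels), "pose" (4x4, takes a point from camera to world coordinates); the wrist camera has in their place "T_tool_cam" (4x4, takes a point from camera to tool coordinates, whose origin is the TCP and whose axes are the flange's). Camera axes: x right, y up, looking along -z (the intrinsics and any distortion apply to the point x, -y, -z); pixel columns grow to the right and rows downward; lengths in m; the calibration is good to about 2 mm. The wrist camera is an equidistant fisheye: a pixel r from the principal point sees the ray r / f radians off the axis. A picture is of the moment at which its call begins: read the wrist's pose just before it. calibration takes no time and is no camera call.
- job.sign_off(): hands the job in, once; it reports no verdict.
Trained networks look in the newest picture that a camera, given by its name, has taken for a name from the list of things; names that differ only in an ending like _2 or _b are one class to them, and where a whole thing is asked for, a point or a joint stands for the part that bears it (a point fixed in the world has none). Each returns a list of dicts, best first, with "score" (0 to 1); they miss things now and then, are a little off and sometimes report something else, mostly with a low value. They report only what shows in the picture. A call takes as long as a camera call.
- recognise(camera, query): "box" ([left, top, right, bottom] in pixels, round what is visible of it).
The state is a dict: "t": time; "qpos": joint angles; "joint_vel": joint speeds; "tau": joint torques, N m; "ee_pos": TCP position; "eef_rot": TCP orientation; "contact_force": force on the tool from outside, world axes, zero at the start; "torque": the same for the moment, N m; "grip_width": finger opening in m.
Only numpy, scipy, OpenCV 4.12 (cv2) and the standard library are available. Lean on these libraries where they do the work, as an engineer would, in place of code of your own. Each camera call takes 0.05 s, during which the arm holds its last target. There are 200 camera calls.

### The job

Hang the air driver, the slim pneumatic screwdriver with the teal sleeve, in the two V-shaped hooks at the end of the spring-balanced swing arm, its sleeve centred across both hooks. The arm sinks under the weight: keep hold and go down gently with it, and let go only once it has sunk to where it carries the driver and has settled; never let it drop.

Things in the scene. Friction and masses are not known exactly. Their poses are not given: they have to be found in the camera images.
- driver_mid (a point): Air driver, loose, 298 mm long, 0.78 kg +-15 %. Point on its axis at the middle of the teal sleeve, 18.5 mm above the bench at the start. y along the tool to the thin bit, z up. The sleeve is round, 37 mm thick, 108 mm long (54 mm each way from here): grasp it here from above, fingers closing along x. A thin lever lies on top (45 mm over the bench). Ends slimmer. It may hang either way round.
- cradle_seat (a point): Cradle seat on the swing arm, moving with it: driver_mid lies here when hung, the driver along the seat's y. Two black V hooks, open upwards, 8 mm wide, 42 mm either side along y; V apex 26 mm below the seat, tips 7 mm above it and 70 mm apart. Crossbar (14 mm thick) 52 mm below. x points from cradle to column, z up; tips up to 17 deg about y as the arm sinks. Unloaded 250 mm above the bench.
- balancer: The balancer: fixed stand, base plate 110 x 100 mm, column and grey spring drum; only its swing arm moves, on a level hinge at the drum, 220 mm up, 250 mm from the seat. Origin on the bench under the unloaded seat, x to the column. Soft damped spring: about 100 N/m at the seat, starting near 1.5 N. Under the driver alone the seat settles 45 to 75 mm lower (60 typical) within 1 s.

How it is judged:
By the outcome, as a careful person would: the job done as asked, in the order asked, and still so for the second after the job is handed in, with the robot touching nothing.
It also fails if it takes over 51 s, if anything falls off the work surface, if the arm or the gripper's body presses on something with over 40 N, if the wrist force passes 120 N, or if a joint passes its speed limit or range.

## Working session

There is one attempt and no reset: what is moved stays moved. The work goes in short steps, Python scripts to look and compute and a shell command to move; the robot and the scene stay as the last step left them, time stands still between calls to the robot, and variables do not carry over. Pictures are saved under pics/ and viewed, about 8 in all and at most 12, crops included, and the job is handed in when it is done.

```bash
ls; mkdir -p pics
python3 - <<'E'
from plant import manip, grab_frame, calibration, job, recognise
import cv2,numpy as np
np.set_printoptions(precision=4,suppress=True)
ims=[]
for c in ["scene","side"]:
    im=grab_frame(c); cv2.imwrite(f"pics/{c}0.png",cv2.cvtColor(im,cv2.COLOR_RGB2BGR))
    print(c,calibration(c))
    for q in ["driver_mid","cradle_seat","balancer"]: print(q,recognise(c,q)[:2])
s=manip.get_state();print(s)
E
```

```text
pics
scene {'fx': 453.3667301565402, 'fy': 453.3667301565402, 'cx': 253.40146196000677, 'cy': 202.68052840094143, 'pose': array([[-0.6994,  0.3137, -0.6421, -0.1145],
       [-0.7144, -0.2793,  0.6416,  0.7994],
       [ 0.022 ,  0.9075,  0.4195,  0.5974],
       [ 0.    ,  0.    ,  0.    ,  1.    ]])}
driver_mid [{'box': [187.2, 264.3, 256.9, 348.5], 'score': 0.62}]
cradle_seat [{'box': [238.0, 133.8, 322.8, 181.6], 'score': 0.84}]
balancer [{'box': [219.9, 126.5, 322.0, 220.0], 'score': 0.67}]
side {'fx': 495.28944171354465, 'fy': 495.28944171354465, 'cx': 259.652158980206, 'cy': 192.63411491992474, 'pose': array([[-0.9115,  0.2688, -0.3114,  0.197 ],
       [-0.4114, -0.602 ,  0.6844,  0.9162],
       [-0.0035,  0.7519,  0.6593,  0.8847],
       [ 0.    ,  0.    ,  0.    ,  1.    ]])}
driver_mid [{'box': [250.4, 240.7, 272.6, 296.4], 'score': 0.9}]
cradle_seat [{'box': [198.4, 87.6, 313.2, 144.3], 'score': 0.66}]
balancer [{'box': [183.9, 88.3, 311.4, 183.9], 'score': 0.83}]
{'t': 0.4, 'qpos': array([-0.15  ,  0.2864,  1.5769, -0.    ,  1.2786, -0.15  ]), 'joint_vel': array([-0.0001, -0.0005, -0.0013, -0.0003,  0.0001,  0.0009]), 'tau': array([ -0.0004, -40.529 , -29.2353,  -0.0001,   0.0021,  -0.    ]), 'ee_pos': array([0.6749, 0.    , 0.2561]), 'eef_rot': array([ 0.7071,  0.7071, -0.0001, -0.0001]), 'contact_force': array([-0.6849,  0.2083,  0.5091]), 'torque': array([-0.0069, -0.0184,  0.0519]), 'grip_width': 0.08565420057796434}
```

```bash
python3 -c "
import cv2,numpy as np
a=cv2.imread('pics/scene0.png');b=cv2.imread('pics/side0.png')
cv2.imwrite('pics/a.png',cv2.resize(a[100:384,100:420],(800,710))[:600])
cv2.imwrite('pics/b.png',cv2.resize(b[60:330,140:440],(667,600)))
cv2.imwrite('pics/a.png',cv2.resize(a[110:365,140:440],(706,600)))"
```

```text
(no output)
```

View pics/a.png

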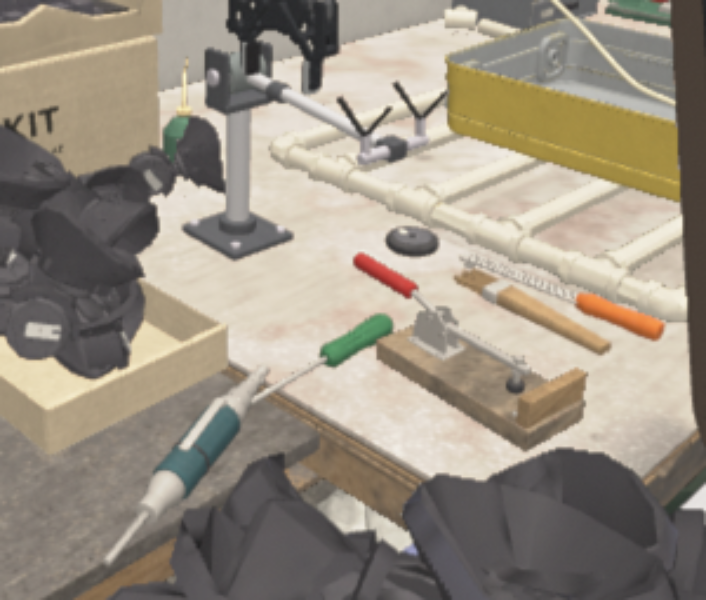

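View pics/b.png

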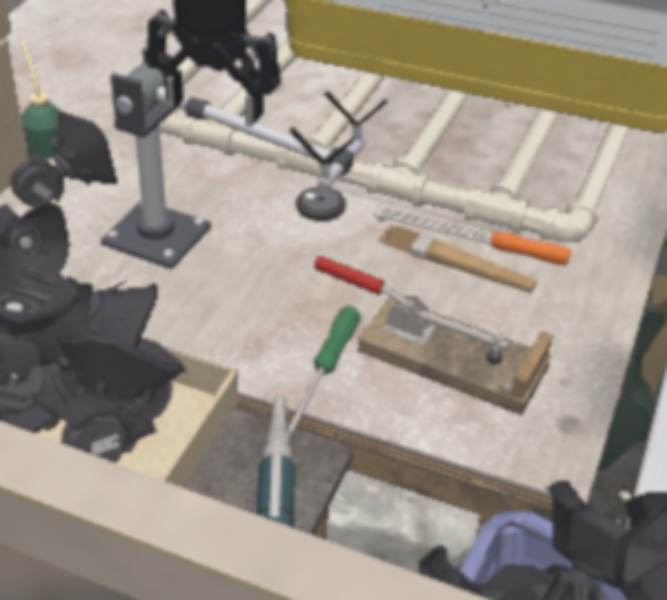

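```bash
cat > h.py <<'E'
from plant import manip, grab_frame, calibration, job, recognise
import cv2,numpy as np
from scipy.spatial.transform import Rotation as R
np.set_printoptions(precision=4,suppress=True)
def ray(c,u,v):
    k=calibration(c);P=np.array(k["pose"]);d=np.array([(u-k["cx"])/k["fx"],-(v-k["cy"])/k["fy"],-1.])
    d=P[:3,:3]@d;return P[:3,3],d/np.linalg.norm(d)
def atz(c,u,v,z):
    o,d=ray(c,u,v);return o+d*(z-o[2])/d[2]
def tri(a,b):
    (o1,d1),(o2,d2)=ray("scene",*a),ray("side",*b)
    t=np.linalg.lstsq(np.c_[d1,-d2],o2-o1,rcond=None)[0]
    p,q=o1+d1*t[0],o2+d2*t[1];return (p+q)/2,np.linalg.norm(p-q)
def proj(c,p):
    k=calibration(c);q=np.linalg.inv(k["pose"])@np.r_[p,1];return np.array([k["cx"]+k["fx"]*q[0]/-q[2],k["cy"]-k["fy"]*q[1]/-q[2]])
E
python3 - <<'E'
from h import *
A=lambda x,y:(140+x/2.353,110+y/2.353); B=lambda x,y:(140+x/2.222,60+y/2.222)
for n,z,p in [("sleeve",.0185,(200,446)),("sl front",.0185,(232,412)),("sl back",.0185,(168,480)),("bit",.0185,(108,560)),("tail",.0185,(265,370)),("base",.01,(237,235))]: print(n,atz("scene",*A(*p),z))
for n,z,p in [("tail",.0185,(279,400)),("sl front",.0185,(277,460)),("sl",.0185,(275,500)),("base",.01,(157,232))]: print("side",n,atz("side",*B(*p),z))
for n,a,b in [("tipA1",(340,98),(293,130)),("tipA2",(390,107),(345,146)),("apA",(367,137),(324,160)),("tipB1",(394,83),(328,95)),("tipB2",(443,92),(385,100)),("apB",(421,112),(357,125)),("drum",(228,78),(135,98)),("bar",(395,149),(340,163))]: print(n,tri(A(*a),B(*b)))
s=manip.get_state()
print(calibration("wrist"))
im=grab_frame("wrist");cv2.imwrite("pics/w0.png",cv2.cvtColor(im,cv2.COLOR_RGB2BGR))
for q in ["driver_mid","cradle_seat"]: print(recognise("wrist",q)[:2])
E
```

```text
sleeve [0.4684 0.2935 0.0185]
sl front [0.487  0.2379 0.0185]
sl back [0.4515 0.344  0.0185]
bit [0.4094 0.4378 0.0185]
tail [0.5171 0.1658 0.0185]
base [ 0.7734 -0.0351  0.01  ]
side tail [0.5225 0.1679 0.0185]
side sl front [0.4907 0.2453 0.0185]
side sl [0.4719 0.2927 0.0185]
side base [ 0.7889 -0.0464  0.01  ]
tipA1 (array([0.5797, 0.0035, 0.249 ]), np.float64(0.0006750935479762367))
tipA2 (array([0.5163, 0.0062, 0.2526]), np.float64(0.011362990138019434))
apA (array([ 0.5474, -0.0058,  0.2134]), np.float64(0.0007158512194924367))
tipB1 (array([ 0.5707, -0.0729,  0.2516]), np.float64(0.0004517782095590513))
tipB2 (array([ 0.5069, -0.0759,  0.2579]), np.float64(0.002688321922455269))
apB (array([ 0.532 , -0.0697,  0.2276]), np.float64(0.0065297805250764855))
drum (array([ 0.8   , -0.0419,  0.2088]), np.float64(0.0005741678183741961))
bar (array([ 0.5406, -0.0424,  0.191 ]), np.float64(0.004440073416338636))
{'fx': 297.3186396354542, 'fy': 297.3186396354542, 'cx': 255.27406508761922, 'cy': 189.39123478184956, 'T_tool_cam': array([[-0.0007,  0.9467,  0.3221,  0.0822],
       [ 1.    ,  0.0005,  0.0006,  0.0012],
       [ 0.0004,  0.3221, -0.9467, -0.1167],
       [ 0.    ,  0.    ,  0.    ,  1.    ]])}
[{'box': [108.6, 3.9, 137.3, 34.9], 'score': 0.64}]
[{'box': [2.5, 192.9, 449.8, 354.9], 'score': 0.63}, {'box': [0.8, 152.1, 472.3, 356.7], 'score': 0.29}]
```

View pics/w0.png

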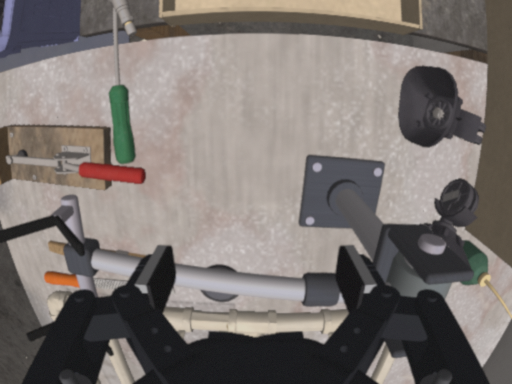

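```bash
python3 -m crank '[{"z":-4},{"z":-7},{"x":4,"y":-4,"z":-7,"wz":-0.1},{"x":8,"y":-8,"z":-7,"wz":-0.2},{"x":12,"y":-12,"z":-7,"wz":-0.3},{"x":15,"y":-15,"z":-7,"wz":-0.38},{"x":18,"y":-18,"z":-7,"wz":-0.38},{"x":20,"y":-20,"z":-7,"wz":-0.38}]'; python3 -m crank '[{},{},{}]'
python3 - <<'E'
from h import *
print(manip.get_state())
im=grab_frame("wrist");cv2.imwrite("pics/w1.png",cv2.cvtColor(im,cv2.COLOR_RGB2BGR))
for q in ["driver_mid","cradle_seat"]: print(recognise("wrist",q)[:2])
E
```

```text
{'t': 0.55, 'qpos': array([-0.15  ,  0.2863,  1.5767, -0.    ,  1.2786, -0.15  ]), 'joint_vel': array([-0.0011, -0.0006,  0.0012,  0.0006,  0.002 ,  0.0004]), 'tau': array([ -0.0005, -40.5568, -29.2654,  -0.0002,   0.0009,   0.    ]), 'ee_pos': array([0.675 , 0.0001, 0.2563]), 'eef_rot': array([ 0.7071,  0.7071, -0.    ,  0.    ]), 'contact_force': array([ 0.0052, -0.4634, -0.1465]), 'torque': array([ 0.0087, -0.0611,  0.0352]), 'grip_width': 0.08528303841040678}
[{'box': [107.6, 0.9, 138.5, 35.5], 'score': 0.84}]
[{'box': [2.7, 193.8, 450.8, 355.1], 'score': 0.63}]$[0]: bad value
$[0]: bad value
```

View pics/w1.png

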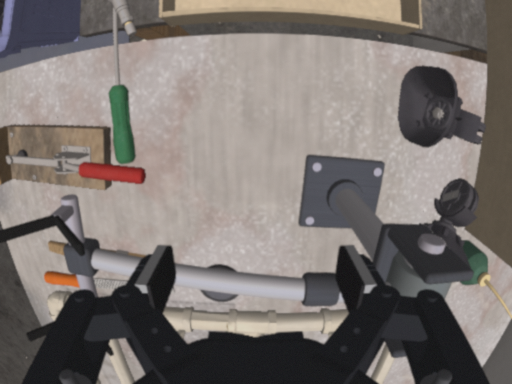

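```bash
python3 -m crank '[{"wx":0,"wy":0,"wz":0,"x":0,"y":0,"z":-4,"claw":8.5},{"wx":0,"wy":0,"wz":0,"x":0,"y":0,"z":-7,"claw":8.5},{"wx":0,"wy":0,"wz":-0.1,"x":3,"y":-3,"z":-7,"claw":8.5},{"wx":0,"wy":0,"wz":-0.2,"x":6,"y":-6,"z":-7,"claw":8.5},{"wx":0,"wy":0,"wz":-0.3,"x":9,"y":-9,"z":-7,"claw":8.5},{"wx":0,"wy":0,"wz":-0.38,"x":12,"y":-12,"z":-7,"claw":8.5},{"wx":0,"wy":0,"wz":-0.38,"x":16,"y":-16,"z":-7,"claw":8.5},{"wx":0,"wy":0,"wz":-0.38,"x":20,"y":-20,"z":-7,"claw":8.5}]'
python3 - <<'E'
from h import *
for i in range(5): s=manip.get_state(); im=grab_frame("wrist")
print(s)
cv2.imwrite("pics/w2.png",cv2.cvtColor(im,cv2.COLOR_RGB2BGR))
for q in ["driver_mid","cradle_seat"]: print(recognise("wrist",q)[:2])
E
```

```text
t: 1.37
ee_pos: [0.4966, 0.1778, 0.3265]
eef_rot: [0.561, 0.828, 0.0, 0.0]
contact_force: [-0.1, 0.7, 0.1]
grip_width: 0.0847
{'t': 1.5667, 'qpos': array([ 0.1508, -0.0893,  1.8537, -0.0004,  1.3757, -0.2314]), 'joint_vel': array([-0.0378,  0.029 , -0.0249, -0.0035, -0.0023, -0.0017]), 'tau': array([  0.9508, -27.1442, -29.7089,   0.0513,   0.0436,   0.0121]), 'ee_pos': array([0.4976, 0.1776, 0.3269]), 'eef_rot': array([0.5599, 0.8286, 0.0003, 0.0007]), 'contact_force': array([-0.0145, -0.6947, -1.0942]), 'torque': array([ 0.0006,  0.017 , -0.0266]), 'grip_width': 0.08491917681477851}
[{'box': [253.0, 1.7, 282.3, 164.4], 'score': 0.7}]
[{'box': [229.8, 320.5, 385.7, 382.2], 'score': 0.58}]
```

View pics/w2.png

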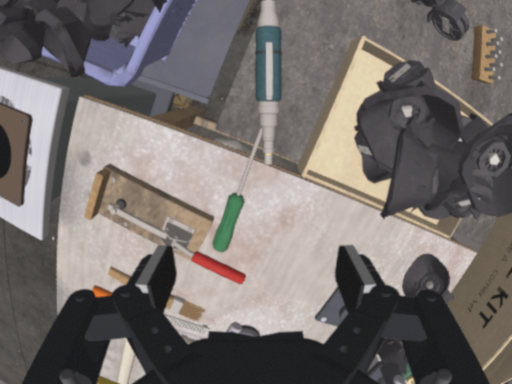

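```bash
cat >> h.py <<'E'
def wray(u,v,s):
    k=calibration("wrist");T=np.array(k["T_tool_cam"]);a,b=(u-k["cx"])/k["fx"],(v-k["cy"])/k["fy"];r=np.hypot(a,b)+1e-9
    d=np.array([np.sin(r)*a/r,-np.sin(r)*b/r,-np.cos(r)]);Rw=R.from_quat(s["eef_rot"]).as_matrix()
    return Rw@T[:3,3]+s["ee_pos"],Rw@T[:3,:3]@d
def wz(u,v,s,z):
    o,d=wray(u,v,s);return o+d*(z-o[2])/d[2]
def wproj(p,s):
    k=calibration("wrist");T=np.array(k["T_tool_cam"]);q=R.from_quat(s["eef_rot"]).inv().apply(p-s["ee_pos"])
    q=T[:3,:3].T@(q-T[:3,3]);x,y,z=q[0],-q[1],-q[2];r=np.arctan2(np.hypot(x,y),z);h=np.hypot(x,y)
    return np.array([k["cx"]+k["fx"]*r*x/h,k["cy"]+k["fy"]*r*y/h])
def rel(p,s,grasp=True):
    "shift in cm, tool axes, to bring the grasp point (6 mm ahead of TCP) to p"
    d=R.from_quat(s["eef_rot"]).inv().apply(p-s["ee_pos"]); d[2]-=.006*grasp; return d*100
E
python3 - <<'E'
from h import *
s=dict(ee_pos=np.array([0.4976,0.1776,0.3269]),eef_rot=np.array([0.5599,0.8286,0.0003,0.0007]))
for n,u,v,z in [("slA",269,27,.0185),("slB",268,100,.0185),("mid",268.5,62,.0185),("tail",268,162,.0185),("crate",365,40,.05),("crate2",302,170,.05),("bin",190,20,.05)]: print(n,wz(u,v,s,z))
print(rel(wz(268.5,62,s,.0185),s))
E
```

```text
slA [0.4508 0.3485 0.0185]
slB [0.4891 0.2497 0.0185]
mid [0.4693 0.3005 0.0185]
tail [0.5236 0.1659 0.0185]
crate [0.5761 0.3819 0.05  ]
crate2 [0.5674 0.1797 0.05  ]
bin [0.3513 0.3153 0.05  ]
[12.4846  1.9191 30.2322]
```

```bash
python3 -m crank '[{"wx":0,"wy":0,"wz":0,"x":4,"y":0.6,"z":0,"claw":8.5},{"wx":0,"wy":0,"wz":0,"x":8,"y":1.2,"z":0,"claw":8.5},{"wx":0,"wy":0,"wz":0,"x":12.4,"y":1.9,"z":1,"claw":8.5},{"wx":0,"wy":0,"wz":0,"x":12.4,"y":1.9,"z":5,"claw":8.5},{"wx":0,"wy":0,"wz":0,"x":12.4,"y":1.9,"z":9,"claw":8.5},{"wx":0,"wy":0,"wz":0,"x":12.4,"y":1.9,"z":13,"claw":8.5},{"wx":0,"wy":0,"wz":0,"x":12.4,"y":1.9,"z":16,"claw":8.5},{"wx":0,"wy":0,"wz":0,"x":12.4,"y":1.9,"z":18,"claw":8.5}]'
python3 - <<'E'
from h import *
for i in range(4): s=manip.get_state(); im=grab_frame("wrist")
print(s["ee_pos"],s["eef_rot"])
cv2.imwrite("pics/w3.png",cv2.cvtColor(im,cv2.COLOR_RGB2BGR))
print(recognise("wrist","driver_mid")[:2])
print(rel(np.array([.470,.299,.0235]),s))
hsv=cv2.cvtColor(im,cv2.COLOR_RGB2HSV);m=cv2.inRange(hsv,(85,80,40),(105,255,200))
n,l,st,c=cv2.connectedComponentsWithStats(m);i=1+st[1:,4].argmax();print(st[i],c[i])
E
```

```text
t: 2.38
ee_pos: [0.4689, 0.2973, 0.1416]
eef_rot: [0.562, 0.827, -0.003, -0.002]
contact_force: [-0.4, -1.0, -0.9]
grip_width: 0.0851
[0.4697 0.2977 0.1442] [ 0.5616  0.8274 -0.0021 -0.0013]
[{'box': [230.9, 7.8, 278.2, 316.7], 'score': 0.56}]
[ 0.1102  0.1342 11.4666]
[247 129  29  41 526] [260.6122 145.6046]
```

View pics/w3.png

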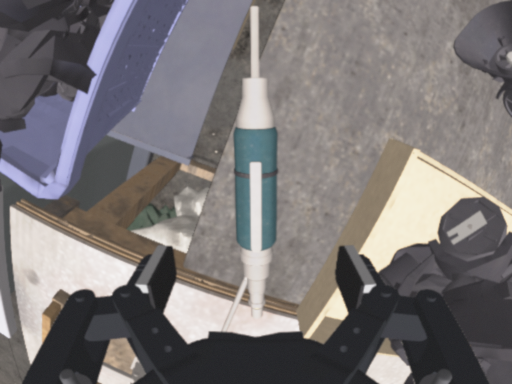

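Run:
```python
from h import *
s=manip.get_state();print(s["ee_pos"])
a,b=wz(256,127,s,.0185),wz(255.5,250,s,.0185);print(a,b,np.linalg.norm(a-b),(a+b)/2,wz(256,95,s,.0185),wz(256,290,s,.0185))
print(rel(np.array([*((a+b)/2)[:2],.0235]),s))
```

```text
[0.4717 0.2989 0.148 ]
[0.4538 0.3484 0.0185] [0.4961 0.2408 0.0185] 0.11563694378733101 [0.4749 0.2946 0.0185] [0.4439 0.3732 0.0185] [0.5146 0.1957 0.0185]
[-0.5182  0.113  11.8475]
```

Run:
```python
from h import *
s=manip.get_state();print(s["ee_pos"])
a,b=wz(256,127,s,.035),wz(255.5,250,s,.035);m=(a+b)/2;print(a,b,np.linalg.norm(a-b),m)
s2=dict(ee_pos=np.array([0.4976,0.1776,0.3269]),eef_rot=np.array([0.5599,0.8286,0.0003,0.0007]))
a,b=wz(269,27,s2,.035),wz(268,100,s2,.035);print(np.linalg.norm(a-b),(a+b)/2)
print(rel(np.r_[m[:2],.0235],s))
```

```text
[0.4717 0.2989 0.148 ]
[0.453  0.3502 0.035 ] [0.4925 0.2498 0.035 ] 0.10788753649239188 [0.4727 0.3    0.035 ]
0.10184268848759444 [0.4699 0.2974 0.035 ]
[ 0.0649  0.1067 11.8474]
```

```bash
python3 -m crank '[{"wx":0,"wy":0,"wz":0,"x":0,"y":0.1,"z":3.5,"claw":8.5},{"wx":0,"wy":0,"wz":0,"x":0,"y":0.1,"z":7,"claw":8.5},{"wx":0,"wy":0,"wz":0,"x":0,"y":0.1,"z":9.5,"claw":8.5},{"wx":0,"wy":0,"wz":0,"x":0,"y":0.1,"z":11,"claw":8.5},{"wx":0,"wy":0,"wz":0,"x":0,"y":0.1,"z":11.7,"claw":8.5},{"wx":0,"wy":0,"wz":0,"x":0,"y":0.1,"z":11.7,"claw":6},{"wx":0,"wy":0,"wz":0,"x":0,"y":0.1,"z":11.7,"claw":4},{"wx":0,"wy":0,"wz":0,"x":0,"y":0.1,"z":11.7,"claw":2}]' 70;  python3 -m crank '[{"wx":0,"wy":0,"wz":0,"x":0,"y":0,"z":0,"claw":2},{"wx":0,"wy":0,"wz":0,"x":0,"y":0,"z":0,"claw":2},{"wx":0,"wy":0,"wz":0,"x":0,"y":0,"z":0,"claw":2},{"wx":0,"wy":0,"wz":0,"x":0,"y":0,"z":0,"claw":2},{"wx":0,"wy":0,"wz":0,"x":0,"y":0,"z":0,"claw":2},{"wx":0,"wy":0,"wz":0,"x":0,"y":0,"z":0,"claw":2}]' 80
```

```text
t: 3.3
ee_pos: [0.4728, 0.3001, 0.0318]
eef_rot: [0.561, 0.828, 0.002, 0.001]
contact_force: [0.9, 0.2, -0.3]
grip_width: 0.0508
t: 3.8
ee_pos: [0.471, 0.2995, 0.0317]
eef_rot: [0.561, 0.828, -0.0, 0.0]
contact_force: [-4.3, -2.6, 7.0]
grip_width: 0.0345
```

```bash
python3 -m crank '[{"wx":0,"wy":0,"wz":0,"x":0,"y":0,"z":0,"claw":5.5},{"wx":0,"wy":0,"wz":0,"x":0,"y":0,"z":0,"claw":5.5},{"wx":0,"wy":0,"wz":0,"x":0,"y":0,"z":0.4,"claw":5.5},{"wx":0,"wy":0,"wz":0,"x":0,"y":0,"z":0.4,"claw":5.5}]';  python3 -m crank '[{"wx":0,"wy":0,"wz":0,"x":0,"y":0,"z":0,"claw":2},{"wx":0,"wy":0,"wz":0,"x":0,"y":0,"z":0,"claw":2},{"wx":0,"wy":0,"wz":0,"x":0,"y":0,"z":0,"claw":2},{"wx":0,"wy":0,"wz":0,"x":0,"y":0,"z":0,"claw":2},{"wx":0,"wy":0,"wz":0,"x":0,"y":0,"z":0,"claw":2},{"wx":0,"wy":0,"wz":0,"x":0,"y":0,"z":0,"claw":2}]' 60
```

```text
t: 4.13
ee_pos: [0.4708, 0.2994, 0.025]
eef_rot: [0.561, 0.828, 0.0, 0.0]
contact_force: [-0.2, -0.2, -1.1]
grip_width: 0.0546
t: 4.63
ee_pos: [0.4712, 0.2995, 0.0255]
eef_rot: [0.561, 0.828, 0.0, 0.0]
contact_force: [2.5, 1.0, 0.1]
grip_width: 0.0354
```

```bash
python3 -m crank '[{"wx":0,"wy":0,"wz":0,"x":0,"y":0,"z":-0.5,"claw":2},{"wx":0,"wy":0,"wz":0,"x":0,"y":0,"z":-2,"claw":2},{"wx":0,"wy":0,"wz":0,"x":0,"y":0,"z":-4,"claw":2},{"wx":0,"wy":0,"wz":0,"x":0,"y":0,"z":-7,"claw":2},{"wx":0,"wy":0,"wz":0,"x":0,"y":0,"z":-10,"claw":2},{"wx":0,"wy":0,"wz":0,"x":0,"y":0,"z":-14,"claw":2},{"wx":0,"wy":0,"wz":0,"x":0,"y":0,"z":-18,"claw":2},{"wx":0,"wy":0,"wz":0,"x":0,"y":0,"z":-22,"claw":2}]' 80
python3 -m crank '[{"wx":0,"wy":0,"wz":0,"x":0,"y":0,"z":-3,"claw":2},{"wx":0,"wy":0,"wz":0,"x":-2,"y":0,"z":-6,"claw":2},{"wx":0,"wy":0,"wz":0,"x":-6,"y":0,"z":-6.5,"claw":2},{"wx":0,"wy":0,"wz":0.1,"x":-8,"y":0,"z":-6.5,"claw":2},{"wx":0,"wy":0,"wz":0.1,"x":-8,"y":0,"z":-6.5,"claw":2},{"wx":0,"wy":0,"wz":0.1,"x":-8,"y":0,"z":-6.5,"claw":2}]'
python3 - <<'E'
from h import *
for i in range(4): s=manip.get_state(); im=grab_frame("wrist")
print(s); np.save("s4.npy",np.r_[s["ee_pos"],s["eef_rot"]])
cv2.imwrite("pics/w4.png",cv2.cvtColor(im,cv2.COLOR_RGB2BGR))
for c in ["scene","side"]: cv2.imwrite(f"pics/{c}4.png",cv2.cvtColor(grab_frame(c),cv2.COLOR_RGB2BGR))
a=cv2.imread("pics/scene4.png");b=cv2.imread("pics/side4.png")
z=np.zeros((600,800,3),np.uint8)
z[:300,:400]=cv2.resize(im[:,:,::-1],(400,300)); z[300:,:400]=cv2.resize(b[60:210,170:370],(400,300),interpolation=2); z[:300,400:]=cv2.resize(a[110:260,170:370],(400,300),interpolation=2)
z[300:,400:]=cv2.resize(a,(400,300))
cv2.imwrite("pics/c4.png",z)
E
```

```text
t: 5.3
ee_pos: [0.4683, 0.2984, 0.2438]
eef_rot: [0.561, 0.828, -0.003, -0.002]
contact_force: [1.7, 0.4, -7.2]
grip_width: 0.035
t: 5.8
ee_pos: [0.4991, 0.2238, 0.3075]
eef_rot: [0.602, 0.798, -0.002, -0.002]
contact_force: [-0.0, 0.0, -7.6]
grip_width: 0.0348
{'t': 5.95, 'qpos': array([ 0.2387, -0.0303,  1.8312,  0.0005,  1.3451, -0.0425]), 'joint_vel': array([ 0.0102, -0.0039, -0.0154, -0.0044, -0.0039, -0.001 ]), 'tau': array([ -0.3825, -32.7349, -33.9977,   0.0167,   0.0243,  -0.0006]), 'ee_pos': array([0.4992, 0.2254, 0.3082]), 'eef_rot': array([ 0.6011,  0.7992, -0.0015, -0.0016]), 'contact_force': array([-0.0311, -0.3667, -7.4598]), 'torque': array([-0.0077, -0.0148, -0.0018]), 'grip_width': 0.03499593310948495}
```

View pics/c4.png

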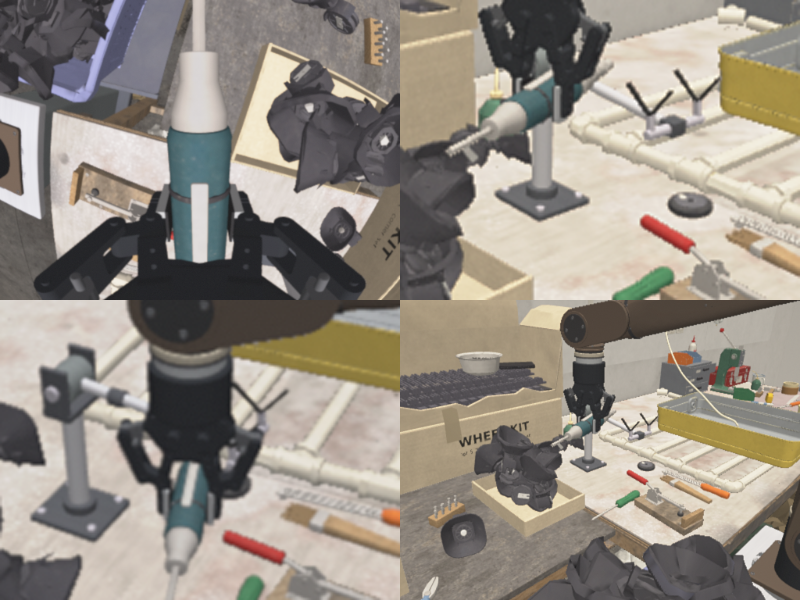

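Run:
```python
from h import *
a=cv2.imread("pics/scene0.png");b=cv2.imread("pics/side0.png")
z=np.hstack([cv2.resize(a[140:200,275:335],(400,400),interpolation=cv2.INTER_CUBIC),cv2.resize(b[90:150,260:320],(400,400),interpolation=cv2.INTER_CUBIC)])
cv2.imwrite("pics/z0.png",z)
k=np.load("s4.npy");s=dict(ee_pos=k[:3],eef_rot=k[3:])
R_=R.from_quat(s["eef_rot"]);p=s["ee_pos"]+R_.apply([0,0,.006])
for x in [.054,0.0]: print(x,wproj(p+R_.apply([x,0,-.0175]),s)*400/512)
```

```text
0.054 [197.5061 132.0204]
0.0 [197.8966 225.4234]
```

View pics/z0.png

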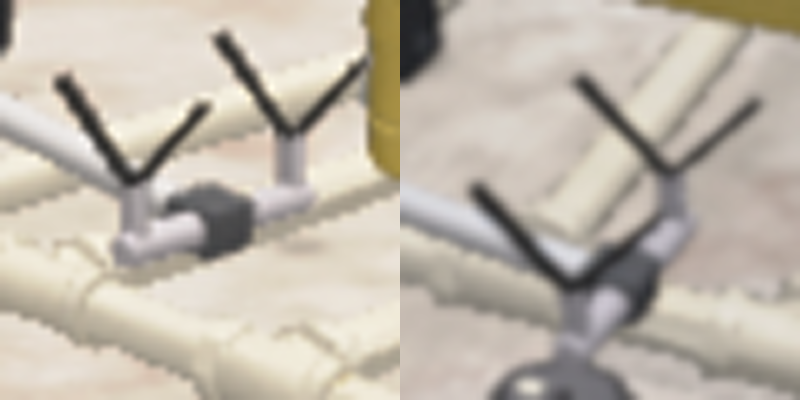

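Run:
```python
from h import *
from scipy.optimize import least_squares
obs=[]
S=lambda u,v:(275+(u+.5)/6.667-.5,140+(v+.5)/6.667-.5); D=lambda u,v:(260+(u+.5)/6.667-.5,90+(v+.5)/6.667-.5)
t,a=.035,.026
for p,q in [((t,.042,.007),(62,77)),((-t,.042,.007),(207,104)),((0,.042,-a),(133,184)),((t,-.042,.007),(219,37)),((-t,-.042,.007),(365,62)),((0,-.042,-a),(292,134))]: obs.append(("scene",p,S(*q)))
for p,q in [((t,.042,.007),(77,186)),((0,.042,-a),(172,287)),((t,-.042,.007),(180,78)),((-t,-.042,.007),(357,102)),((0,-.042,-a),(272,173))]: obs.append(("side",p,D(*q)))
def f(v,c=None):
    m=R.from_euler("z",v[3])
    return np.concatenate([proj(n,m.apply(p)+v[:3])-q for n,p,q in obs if c in(None,n)])
r=least_squares(f,[.543,-.037,.25,0]);print(r.x,np.degrees(r.x[3]));print(r.fun.reshape(-1,2))
g=lambda v:f([v[0],v[1],.25,v[2]]);r=least_squares(g,[.543,-.037,0]);print("z fixed",r.x,np.abs(r.fun).max())
for c in ["scene","side"]: r=least_squares(lambda v:f([v[0],v[1],.25,v[2]],c),[.543,-.037,0]);print(c,r.x)
# arm/base yaw check: base & drum
```

```text
[ 0.5422 -0.0359  0.247  -0.0368] -2.1102211571021647
[[ 0.5763 -1.1601]
 [ 0.4855  2.2221]
 [-0.3091 -0.4887]
 [ 0.1029 -1.6381]
 [-0.182   1.4217]
 [-1.3352 -0.2804]
 [ 1.0317 -0.5507]
 [ 0.0147 -0.2198]
 [ 0.2289 -1.0954]
 [ 0.2847  1.9402]
 [-1.0678 -0.442 ]]
z fixed [ 0.5395 -0.0313 -0.0326] 2.1782747422768693
scene [ 0.5367 -0.0294 -0.0418]
side [ 0.5406 -0.0311 -0.0297]
```

Run:
```python
from h import *
from scipy.optimize import least_squares
obs=[]
S=lambda u,v:(275+(u+.5)/6.667-.5,140+(v+.5)/6.667-.5); D=lambda u,v:(260+(u+.5)/6.667-.5,90+(v+.5)/6.667-.5)
t,a=.035,.026
for p,q in [((t,.042,.007),(62,77)),((-t,.042,.007),(207,104)),((0,.042,-a),(133,184)),((t,-.042,.007),(219,37)),((-t,-.042,.007),(365,62)),((0,-.042,-a),(292,134))]: obs.append(("scene",p,S(*q)))
for p,q in [((t,.042,.007),(77,186)),((0,.042,-a),(172,287)),((t,-.042,.007),(180,78)),((-t,-.042,.007),(357,102)),((0,-.042,-a),(272,173))]: obs.append(("side",p,D(*q)))
def f(v,c=None):
    m=R.from_euler("zy",[v[3],v[4]])
    # apex residual soft: visible vertex is the top of the inner V
    return np.concatenate([proj(n,m.apply(p)+v[:3])-q for n,p,q in obs if c in(None,n)])
for z in (None,.25):
    h=(lambda v:f(v)) if z is None else (lambda v:f([v[0],v[1],z,v[3],v[4]]))
    r=least_squares(h,[.543,-.037,.25,0,0]);print(r.x,np.abs(r.fun).max(),np.degrees(r.x[3:]))
```

```text
[ 0.544  -0.0378  0.2462 -0.0625  0.1148] 0.5462710353501734 [-3.5787  6.5797]
[ 0.5405 -0.0319  3.2582 -0.0553  0.1084] 0.9809965549190736 [-3.1673  6.2112]
```

Run:
```python
from h import *
s=dict(ee_pos=np.array([.675,0,.2562]),eef_rot=np.array([.7071,.7071,0,0]))
for c in [(.544,-.0378,.2462,-.0625,.115),(.5405,-.0319,.25,-.0553,.108)]:
    m=R.from_euler("zy",c[3:]);print(c)
    for n,p in [("tip+",(.035,.042,.007)),("apex+",(0,.042,-.026)),("tip-",(-.035,.042,.007)),("tip+B",(.035,-.042,.007)),("apexB",(0,-.042,-.026)),("bar",(0,0,-.052)),("bar+",(0,.049,-.052))]: print(n,wproj(m.apply(p)+c[:3],s))
im=cv2.imread("pics/w0.png")[180:380,0:150];cv2.imwrite("pics/w0c.png",cv2.resize(im,(450,600),interpolation=2))
```

```text
(0.544, -0.0378, 0.2462, -0.0625, 0.115)
tip+ [ 85.5801 254.2016]
apex+ [ 59.4922 225.6532]
tip- [ -4.4318 243.9657]
tip+B [113.9645 354.2268]
apexB [ 84.4954 318.7411]
bar [ 83.9897 258.9558]
bar+ [ 73.4826 202.2659]
(0.5405, -0.0319, 0.25, -0.0553, 0.108)
tip+ [ 73.9045 247.5544]
apex+ [ 50.5212 219.7218]
tip- [-14.105  237.9092]
tip+B [105.5337 351.9384]
apexB [ 77.3158 315.7401]
bar [ 76.9163 254.6779]
bar+ [ 65.6914 196.4818]
```

View pics/w0c.png

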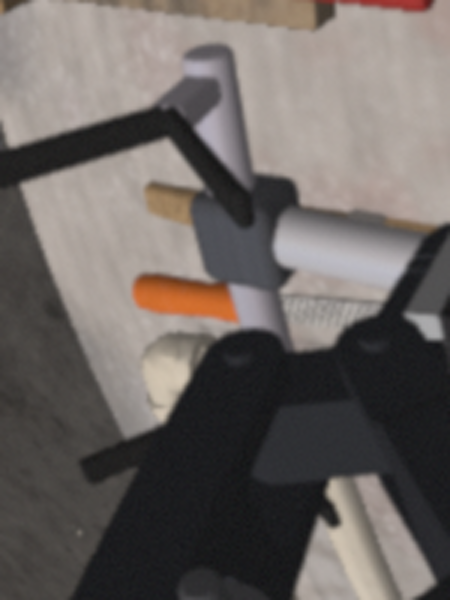

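Run:
```python
from h import *
s=manip.get_state();print(s["t"],s["ee_pos"],rel(np.array([.543,-.037,.335]),s,False))
```

```text
6.1 [0.4998 0.2258 0.3095] [-26.4418  -3.1536  -2.5508]
```

```bash
python3 -m crank '[{"wx":0,"wy":0,"wz":0,"x":0,"y":0,"z":-1.5,"claw":2},{"wx":0,"wy":0,"wz":0.04,"x":-2,"y":-0.3,"z":-2.5,"claw":2},{"wx":0,"wy":0,"wz":0.08,"x":-5,"y":-0.6,"z":-2.5,"claw":2},{"wx":0,"wy":0,"wz":0.14,"x":-8,"y":-1,"z":-2.5,"claw":2},{"wx":0,"wy":0,"wz":0.2,"x":-11,"y":-1.4,"z":-2.5,"claw":2},{"wx":0,"wy":0,"wz":0.26,"x":-14,"y":-1.7,"z":-2.5,"claw":2},{"wx":0,"wy":0,"wz":0.32,"x":-17,"y":-2,"z":-2.5,"claw":2},{"wx":0,"wy":0,"wz":0.34,"x":-19,"y":-2.3,"z":-2.5,"claw":2}]' >/dev/null
python3 -m crank '[{"wx":0,"wy":0,"wz":0,"x":0,"y":0,"z":0,"claw":2},{"wx":0,"wy":0,"wz":0,"x":0,"y":0,"z":0,"claw":2},{"wx":0,"wy":0,"wz":0,"x":0,"y":0,"z":0,"claw":2}]'
python3 - <<'E'
from h import *
s=manip.get_state();print(s["qpos"],rel(np.array([.543,-.037,.325]),s,False),R.from_quat(s["eef_rot"]).as_matrix()[:,0])
E
```

```text
t: 7.02
ee_pos: [0.5307, 0.0369, 0.3352]
eef_rot: [0.728, 0.686, 0.0, -0.001]
contact_force: [-0.7, 0.4, -7.5]
grip_width: 0.0348
[-0.1218 -0.0841  1.8341  0.0008  1.3924 -0.0628] [-7.3009  1.6653  1.01  ] [0.0592 0.9982 0.0008]
```

```bash
python3 -m crank '[{"wx":0,"wy":0,"wz":0,"x":-2,"y":0.5,"z":0,"claw":2},{"wx":0,"wy":0,"wz":0,"x":-4.5,"y":1,"z":0,"claw":2},{"wx":0,"wy":0,"wz":0,"x":-6.3,"y":1.5,"z":0,"claw":2},{"wx":0,"wy":0,"wz":0,"x":-7.3,"y":1.65,"z":0,"claw":2},{"wx":0,"wy":0,"wz":0,"x":-7.3,"y":1.65,"z":1,"claw":2},{"wx":0,"wy":0,"wz":0,"x":-7.3,"y":1.65,"z":2,"claw":2},{"wx":0,"wy":0,"wz":0,"x":-7.3,"y":1.65,"z":2.5,"claw":2},{"wx":0,"wy":0,"wz":0,"x":-7.3,"y":1.65,"z":2.5,"claw":2}]'
python3 - <<'E'
from h import *
for i in range(3): s=manip.get_state(); im=grab_frame("wrist")
print(s["t"],s["ee_pos"],s["contact_force"],s["torque"])
A,B=grab_frame("scene"),grab_frame("side")
def cr(I,c,w,h): 
    u,v=map(int,c);return cv2.resize(I[v-h:v+h,u-w:u+w,::-1],(400,300),interpolation=2)
p=np.array([.543,-.036,.26])
z=np.zeros((600,800,3),np.uint8)
z[:300,:400]=cr(A,proj("scene",p),64,48);z[:300,400:]=cr(B,proj("side",p),64,48)
z[300:,:400]=cv2.resize(im[:,:,::-1],(400,300))
cv2.imwrite("pics/c5.png",z)
E
```

```text
t: 7.68
ee_pos: [0.5416, -0.0361, 0.3071]
eef_rot: [0.727, 0.686, -0.001, -0.003]
contact_force: [-0.6, 0.5, -8.6]
grip_width: 0.0345
7.7833 [ 0.5426 -0.0367  0.3095] [ 0.1176  0.3174 -6.9026] [-0.0206 -0.0065  0.0134]
```

View pics/c5.png

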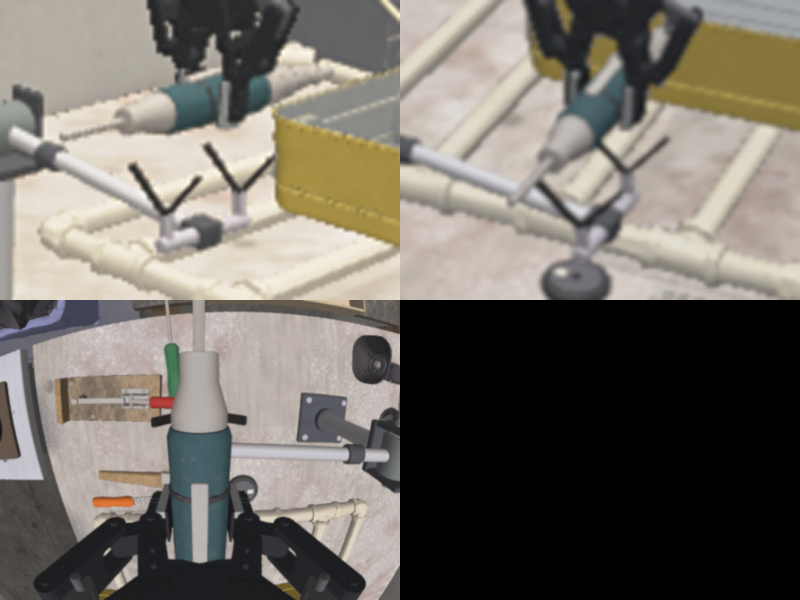

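Run:
```python
from h import *
s=manip.get_state();print(s["ee_pos"])
m=R.from_euler("zy",(-.06,.115))
for c in [(.543,-.036,.247),(.543,-.036,.25),(.543,-.030,.247)]:
    print(c,[wproj(m.apply((x,.042,.007))+c,s)*400/512+[0,300] for x in(-.035,.035)])
```

```text
[ 0.5432 -0.0373  0.311 ]
(0.543, -0.036, 0.247) [array([152.7271, 424.3602]), array([242.4084, 422.074 ])]
(0.543, -0.036, 0.25) [array([151.9617, 425.2651]), array([243.0909, 422.904 ])]
(0.543, -0.03, 0.247) [array([151.8747, 416.6492]), array([242.2953, 414.6519])]
```

```bash
python3 -m crank '[{"wx":0,"wy":0,"wz":0,"x":0.1,"y":0.1,"z":1,"claw":2},{"wx":0,"wy":0,"wz":0,"x":0.1,"y":0.1,"z":2,"claw":2},{"wx":0,"wy":0,"wz":0,"x":0.1,"y":0.1,"z":3,"claw":2},{"wx":0,"wy":0,"wz":0,"x":0.1,"y":0.1,"z":3.8,"claw":2},{"wx":0,"wy":0,"wz":0,"x":0.1,"y":0.1,"z":4.4,"claw":2},{"wx":0,"wy":0,"wz":0,"x":0.1,"y":0.1,"z":4.8,"claw":2},{"wx":0,"wy":0,"wz":0,"x":0.1,"y":0.1,"z":5,"claw":2},{"wx":0,"wy":0,"wz":0,"x":0.1,"y":0.1,"z":5,"claw":2}]'
python3 -m crank '[{"wx":0,"wy":0,"wz":0,"x":0,"y":0,"z":0.3,"claw":2},{"wx":0,"wy":0,"wz":0,"x":0,"y":0,"z":0.6,"claw":2},{"wx":0,"wy":0,"wz":0,"x":0,"y":0,"z":0.9,"claw":2},{"wx":0,"wy":0,"wz":0,"x":0,"y":0,"z":1.2,"claw":2},{"wx":0,"wy":0,"wz":0,"x":0,"y":0,"z":1.5,"claw":2},{"wx":0,"wy":0,"wz":0,"x":0,"y":0,"z":1.5,"claw":2},{"wx":0,"wy":0,"wz":0,"x":0,"y":0,"z":1.5,"claw":2}]'
```

```text
t: 8.6
ee_pos: [0.5436, -0.0367, 0.26]
eef_rot: [0.728, 0.686, -0.001, -0.001]
contact_force: [-2.9, 0.1, -5.2]
grip_width: 0.035
t: 9.18
ee_pos: [0.5434, -0.0367, 0.2452]
eef_rot: [0.728, 0.686, -0.001, -0.001]
contact_force: [-5.6, 1.1, -4.0]
grip_width: 0.0353
```

```bash
python3 -m crank '[{"wx":0,"wy":0,"wz":0,"x":0,"y":-0.1,"z":0,"claw":2},{"wx":0,"wy":0,"wz":0,"x":0,"y":-0.2,"z":0,"claw":2},{"wx":0,"wy":0,"wz":0,"x":0,"y":-0.2,"z":0,"claw":2},{"wx":0,"wy":0,"wz":0,"x":0,"y":-0.2,"z":0,"claw":2}]'
```

```text
t: 9.52
ee_pos: [0.5428, -0.0368, 0.2462]
eef_rot: [0.728, 0.686, 0.001, 0.001]
contact_force: [-0.9, 0.7, -5.1]
grip_width: 0.0349
```

```bash
python3 -m crank '[{"wx":0,"wy":0,"wz":0,"x":0,"y":0,"z":0.3,"claw":2},{"wx":0,"wy":0,"wz":0,"x":0,"y":0,"z":0.6,"claw":2},{"wx":0,"wy":0,"wz":0,"x":0,"y":0,"z":0.9,"claw":2},{"wx":0,"wy":0,"wz":0,"x":0,"y":0,"z":1.2,"claw":2},{"wx":0,"wy":0,"wz":0,"x":0,"y":0,"z":1.5,"claw":2},{"wx":0,"wy":0,"wz":0,"x":0,"y":0,"z":1.5,"claw":2},{"wx":0,"wy":0,"wz":0,"x":0,"y":0,"z":1.5,"claw":2},{"wx":0,"wy":0,"wz":0,"x":0,"y":0,"z":1.5,"claw":2}]'
python3 -m crank '[{"wx":0,"wy":0,"wz":0,"x":0,"y":0,"z":0.3,"claw":2},{"wx":0,"wy":0,"wz":0,"x":0,"y":0,"z":0.6,"claw":2},{"wx":0,"wy":0,"wz":0,"x":0,"y":0,"z":0.9,"claw":2},{"wx":0,"wy":0,"wz":0,"x":0,"y":0,"z":1.0,"claw":2},{"wx":0,"wy":0,"wz":0,"x":0,"y":0,"z":1.0,"claw":2},{"wx":0,"wy":0,"wz":0,"x":0,"y":0,"z":1.0,"claw":2},{"wx":0,"wy":0,"wz":0,"x":0,"y":0,"z":1,"claw":2}]'
```

```text
t: 10.18
ee_pos: [0.5417, -0.0368, 0.2301]
eef_rot: [0.728, 0.686, -0.001, -0.0]
contact_force: [-3.0, -0.2, -2.5]
grip_width: 0.0351
t: 10.77
ee_pos: [0.542, -0.0367, 0.2204]
eef_rot: [0.728, 0.686, -0.0, 0.0]
contact_force: [-2.2, -0.2, -1.5]
grip_width: 0.0348
```

```bash
python3 -m crank '[{"wx":0,"wy":0,"wz":0,"x":0,"y":-0.1,"z":0.2,"claw":2},{"wx":0,"wy":0,"wz":0,"x":0,"y":-0.1,"z":0.4,"claw":2},{"wx":0,"wy":0,"wz":0,"x":0,"y":-0.1,"z":0.6,"claw":2},{"wx":0,"wy":0,"wz":0,"x":0,"y":-0.1,"z":0.8,"claw":2},{"wx":0,"wy":0,"wz":0,"x":0,"y":-0.1,"z":1.0,"claw":2},{"wx":0,"wy":0,"wz":0,"x":0,"y":-0.1,"z":1.0,"claw":2},{"wx":0,"wy":0,"wz":0,"x":0,"y":-0.1,"z":1,"claw":2},{"wx":0,"wy":0,"wz":0,"x":0,"y":-0.1,"z":1,"claw":2}]'
python3 - <<'E'
from h import *
f=[]
for i in range(8): grab_frame("scene");f.append(manip.get_state()["contact_force"])
print(np.mean(f,0),np.std(f,0),manip.get_state()["ee_pos"])
E
```

```text
t: 11.43
ee_pos: [0.5414, -0.0366, 0.2107]
eef_rot: [0.728, 0.685, 0.0, 0.0]
contact_force: [0.2, -0.4, -1.1]
grip_width: 0.0349
[ 0.9616 -0.1549 -0.8445] [0.7292 0.5385 0.3933] [ 0.5414 -0.0366  0.2106]
```

```bash
python3 -m crank '[{"wx":0,"wy":0,"wz":0,"x":0,"y":0,"z":0.1,"claw":2},{"wx":0,"wy":0,"wz":0,"x":0,"y":0,"z":0.2,"claw":2},{"wx":0,"wy":0,"wz":0,"x":0,"y":0,"z":0.3,"claw":2},{"wx":0,"wy":0,"wz":0,"x":0,"y":0,"z":0.4,"claw":2},{"wx":0,"wy":0,"wz":0,"x":0,"y":0,"z":0.5,"claw":2},{"wx":0,"wy":0,"wz":0,"x":0,"y":0,"z":0.6,"claw":2},{"wx":0,"wy":0,"wz":0,"x":0,"y":0,"z":0.7,"claw":2},{"wx":0,"wy":0,"wz":0,"x":0,"y":0,"z":0.7,"claw":2}]'
python3 - <<'E'
from h import *
f=[];g=[]
for i in range(12): im=grab_frame("scene");s=manip.get_state();f.append(s["contact_force"]);g.append(s["torque"])
print(np.mean(f,0),np.std(f,0),np.mean(g,0),s["ee_pos"])
A,B,im=im,grab_frame("side"),grab_frame("wrist")
def cr(I,c,w,h): 
    u,v=map(int,c);return cv2.resize(I[v-h:v+h,u-w:u+w,::-1],(400,300),interpolation=2)
p=np.array([.543,-.036,.20])
z=np.zeros((600,800,3),np.uint8)
z[:300,:400]=cr(A,proj("scene",p),64,48);z[:300,400:]=cr(B,proj("side",p),64,48)
z[300:,:400]=cv2.resize(im[:,:,::-1],(400,300))
cv2.imwrite("pics/c6.png",z)
E
```

```text
t: 12.5
ee_pos: [0.5418, -0.0367, 0.2037]
eef_rot: [0.728, 0.685, 0.001, 0.001]
contact_force: [5.6, 0.8, 1.0]
grip_width: 0.0353
[4.9894 0.1037 0.4353] [0.3617 0.6223 0.5327] [-0.0822 -0.933  -0.3489] [ 0.5418 -0.0368  0.2039]
```

View pics/c6.png

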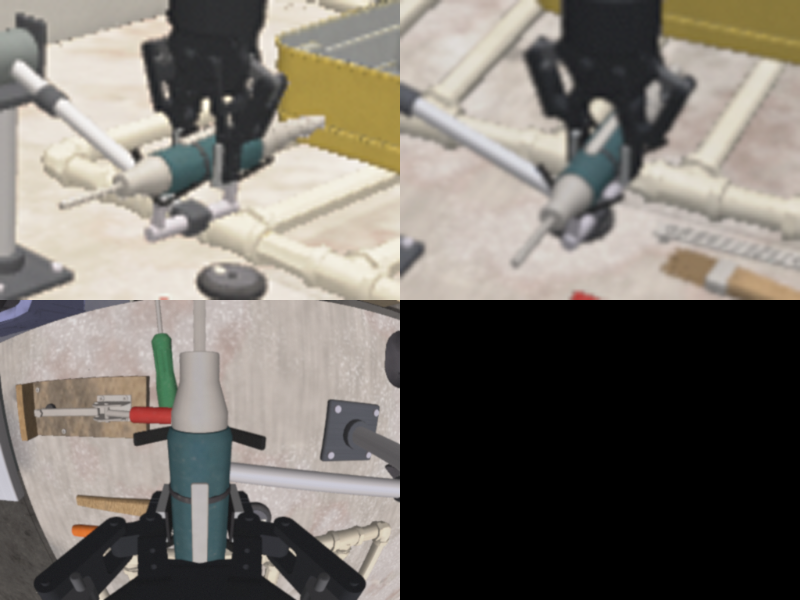

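```bash
python3 -m crank '[{"wx":0,"wy":0,"wz":0,"x":0,"y":0.1,"z":0,"claw":2},{"wx":0,"wy":0,"wz":0,"x":0,"y":0.15,"z":0,"claw":2},{"wx":0,"wy":0,"wz":0,"x":0,"y":0.15,"z":0,"claw":2},{"wx":0,"wy":0,"wz":0,"x":0,"y":0.15,"z":0,"claw":2}]'
python3 - <<'E'
from h import *
f=[];g=[]
for i in range(8): im=grab_frame("scene");s=manip.get_state();f.append(s["contact_force"]);g.append(s["torque"])
print(np.mean(f,0),np.mean(g,0),s["ee_pos"])
R_=R.from_quat(s["eef_rot"]);mid=s["ee_pos"]+[0,0,-.007]
for dy in(0,.004):
  for t in(.2,.3): print(dy,t,[wproj(mid+R.from_euler("zy",(-.06,t)).apply((x,.042+dy,.007)),s)*400/512+[0,300] for x in(-.035,.035)])
E
```

```text
t: 13.53
ee_pos: [0.5421, -0.0367, 0.2029]
eef_rot: [0.728, 0.686, -0.001, -0.001]
contact_force: [2.2, -1.3, 0.3]
grip_width: 0.0346
[ 0.8642 -0.8239  0.1429] [-0.1985 -0.216  -0.3244] [ 0.5421 -0.0367  0.203 ]
0 0.2 [array([133.7102, 452.682 ]), array([259.3376, 444.5965])]
0 0.3 [array([134.9252, 454.5227]), array([257.3998, 442.6309])]
0.004 0.2 [array([133.0258, 445.3467]), array([259.8432, 437.8995])]
0.004 0.3 [array([134.2255, 447.0023]), array([257.8489, 436.0811])]
```

```bash
python3 -m crank '[{"wx":0,"wy":0,"wz":0.01,"x":0.1,"y":0,"z":0,"claw":2},{"wx":0,"wy":0,"wz":0.02,"x":0.2,"y":0.03,"z":0,"claw":2},{"wx":0,"wy":0,"wz":0.02,"x":0.2,"y":0.03,"z":0,"claw":2},{"wx":0,"wy":0,"wz":0.02,"x":0.2,"y":0.03,"z":0,"claw":2},{"wx":0,"wy":0,"wz":0.02,"x":0.2,"y":0.03,"z":0,"claw":2}]'
python3 - <<'E'
from h import *
f=[];g=[]
for i in range(10): im=grab_frame("wrist");s=manip.get_state();f.append(s["contact_force"]);g.append(s["torque"])
print(np.mean(f,0),np.mean(g,0),s["ee_pos"],s["t"])
cv2.imwrite("pics/w7.png",im[:,:,::-1])
E
```

```text
t: 14.35
ee_pos: [0.5419, -0.036, 0.2027]
eef_rot: [0.734, 0.679, -0.003, 0.0]
contact_force: [-2.1, -5.6, -0.1]
grip_width: 0.0347
[-1.5773 -5.6214 -0.337 ] [-0.9042  0.2541  0.212 ] [ 0.5418 -0.0361  0.2027] 14.85
```

```bash
python3 -m crank '[{"wx":0,"wy":0,"wz":-0.006,"x":0.1,"y":-0.03,"z":0,"claw":2},{"wx":0,"wy":0,"wz":-0.008,"x":0.2,"y":-0.03,"z":0,"claw":2},{"wx":0,"wy":0,"wz":-0.008,"x":0.2,"y":-0.03,"z":0,"claw":2},{"wx":0,"wy":0,"wz":-0.008,"x":0.2,"y":-0.03,"z":0,"claw":2}]'
python3 - <<'E'
from h import *
f=[];g=[]
for i in range(8): im=grab_frame("wrist");s=manip.get_state();f.append(s["contact_force"]);g.append(s["torque"])
print(np.mean(f,0),np.mean(g,0),s["ee_pos"],s["t"])
E
```

```text
t: 15.18
ee_pos: [0.5421, -0.0339, 0.203]
eef_rot: [0.731, 0.682, -0.002, 0.0]
contact_force: [-0.6, -5.0, 0.2]
grip_width: 0.0349
[-0.758  -5.1684 -0.4198] [-0.7816  0.0987  0.0982] [ 0.5421 -0.0339  0.203 ] 15.5833
```

```bash
python3 -m crank '[{"wx":0,"wy":0,"wz":0,"x":-0.1,"y":0,"z":0.1,"claw":2},{"wx":0,"wy":0,"wz":0,"x":-0.13,"y":0,"z":0.2,"claw":2},{"wx":0,"wy":0,"wz":0,"x":-0.13,"y":0,"z":0.2,"claw":2},{"wx":0,"wy":0,"wz":0,"x":-0.13,"y":0,"z":0.2,"claw":2}]'
python3 - <<'E'
from h import *
f=[];g=[]
for i in range(10): im=grab_frame("wrist");s=manip.get_state();f.append(s["contact_force"]);g.append(s["torque"])
print(np.mean(f,0),np.mean(g,0),s["ee_pos"],s["t"])
E
```

```text
t: 15.92
ee_pos: [0.5424, -0.034, 0.2011]
eef_rot: [0.732, 0.682, -0.001, -0.0]
contact_force: [-1.4, -2.9, -0.4]
grip_width: 0.0348
[-1.7652 -2.87   -0.2083] [-0.4274  0.2684  0.2191] [ 0.5424 -0.034   0.2011] 16.4167
```

```bash
python3 -m crank '[{"wx":0,"wy":0,"wz":0,"x":-0.08,"y":-0.04,"z":0.1,"claw":2},{"wx":0,"wy":0,"wz":0,"x":-0.12,"y":-0.04,"z":0.2,"claw":2},{"wx":0,"wy":0,"wz":0,"x":-0.12,"y":-0.04,"z":0.2,"claw":2},{"wx":0,"wy":0,"wz":0,"x":-0.12,"y":-0.04,"z":0.2,"claw":2}]'
python3 - <<'E'
from h import *
f=[];g=[]
for i in range(12): im=grab_frame("scene");s=manip.get_state();f.append(s["contact_force"]);g.append(s["torque"])
print(np.mean(f,0),np.mean(g,0),s["ee_pos"],s["t"])
E
```

```text
t: 16.75
ee_pos: [0.5425, -0.0342, 0.1994]
eef_rot: [0.732, 0.681, 0.001, -0.0]
contact_force: [-0.0, 2.9, -0.9]
grip_width: 0.0351
[0.2605 5.1255 0.3009] [ 0.7634 -0.1526  0.2299] [ 0.5425 -0.0343  0.1995] 17.35
```

```bash
python3 -m crank '[{"wx":0,"wy":0,"wz":0,"x":0.07,"y":0,"z":0,"claw":2},{"wx":0,"wy":0,"wz":0,"x":0.07,"y":0,"z":0,"claw":2},{"wx":0,"wy":0,"wz":0,"x":0.07,"y":0,"z":0,"claw":2},{"wx":0,"wy":0,"wz":0,"x":0.07,"y":0,"z":0,"claw":2},{"wx":0,"wy":0,"wz":0,"x":0.07,"y":0,"z":0,"claw":2}]'
python3 -m crank '[{"wx":0,"wy":0,"wz":0,"x":0,"y":0,"z":0,"claw":3.4},{"wx":0,"wy":0,"wz":0,"x":0,"y":0,"z":0,"claw":3.6},{"wx":0,"wy":0,"wz":0,"x":0,"y":0,"z":0,"claw":3.8},{"wx":0,"wy":0,"wz":0,"x":0,"y":0,"z":0,"claw":4.0},{"wx":0,"wy":0,"wz":0,"x":0,"y":0,"z":0,"claw":4.2},{"wx":0,"wy":0,"wz":0,"x":0,"y":0,"z":0,"claw":4.5},{"wx":0,"wy":0,"wz":0,"x":0,"y":0,"z":0,"claw":5},{"wx":0,"wy":0,"wz":0,"x":0,"y":0,"z":0,"claw":5}]' 20
python3 - <<'E'
from h import *
f=[]
for i in range(12): 
    im=grab_frame("wrist");s=manip.get_state();f.append(s["contact_force"])
    if i==0: i0=im
print(np.mean(f,0),s["ee_pos"],s["t"],s["grip_width"],np.abs(im.astype(int)-i0).mean())
cv2.imwrite("pics/w8.png",im[:,:,::-1])
E
```

```text
t: 17.77
ee_pos: [0.5425, -0.0343, 0.1995]
eef_rot: [0.732, 0.681, 0.0, 0.0]
contact_force: [0.9, 3.6, -0.6]
grip_width: 0.0349
t: 18.43
ee_pos: [0.5422, -0.0347, 0.1993]
eef_rot: [0.732, 0.681, -0.0, 0.0]
contact_force: [-0.8, -0.2, -0.6]
grip_width: 0.0499
[-0.0239  0.0415  0.1749] [ 0.5423 -0.0344  0.1993] 19.0333 0.04961679751093869 1.471586439344618
```

```bash
python3 - <<'E'
import cv2,numpy as np
for n in("w7","w8"):
    im=cv2.imread(f"pics/{n}.png");h=cv2.cvtColor(im,cv2.COLOR_BGR2HSV);m=cv2.inRange(h,(85,70,30),(105,255,220))[150:260,200:310]
    ys,xs=np.nonzero(m);print(n,m.sum()//255,xs.min()+200,xs.max()+200,np.percentile(ys,1)+150,xs.mean()+200)
E
python3 -m crank '[{"wx":0,"wy":0,"wz":0,"x":0,"y":0,"z":0,"claw":5.6},{"wx":0,"wy":0,"wz":0,"x":0,"y":0,"z":0,"claw":5.6},{"wx":0,"wy":0,"wz":0,"x":0,"y":0,"z":-0.5,"claw":5.6},{"wx":0,"wy":0,"wz":0,"x":0,"y":0,"z":-1.2,"claw":5.6},{"wx":0,"wy":0,"wz":0,"x":0,"y":0,"z":-2,"claw":5.6},{"wx":0,"wy":0,"wz":0,"x":0,"y":0,"z":-3,"claw":5.6},{"wx":0,"wy":0,"wz":0,"x":0,"y":0,"z":-4,"claw":5.6},{"wx":0,"wy":0,"wz":0,"x":0,"y":0,"z":-5,"claw":5.6}]'
python3 -m crank '[{"wx":0,"wy":0,"wz":0,"x":0,"y":0,"z":-2,"claw":5.6},{"wx":0,"wy":0,"wz":0,"x":0,"y":0,"z":-4,"claw":5.6},{"wx":0,"wy":0,"wz":0,"x":0,"y":0,"z":-7,"claw":5.6},{"wx":0,"wy":0,"wz":0,"x":0,"y":0,"z":-10,"claw":5.6},{"wx":0,"wy":0,"wz":0,"x":0,"y":0,"z":-12,"claw":5.6},{"wx":0,"wy":0,"wz":0,"x":0,"y":0,"z":-12,"claw":5.6}]'
python3 - <<'E'
from h import *
for i in range(10): im=grab_frame("wrist")
s=manip.get_state();print(s["t"],s["ee_pos"],s["contact_force"])
A,B=grab_frame("scene"),grab_frame("side")
def cr(I,c,w,h): 
    u,v=map(int,c);return cv2.resize(I[v-h:v+h,u-w:u+w,::-1],(400,300),interpolation=2)
p=np.array([.543,-.036,.20])
z=np.zeros((600,800,3),np.uint8)
z[:300,:400]=cr(A,proj("scene",p),64,48);z[:300,400:]=cr(B,proj("side",p),64,48)
z[300:,:400]=cv2.resize(im[:,:,::-1],(400,300));z[300:,400:]=cv2.resize(im[120:312,128:384,::-1],(400,300))
cv2.imwrite("pics/c9.png",z)
E
```

```text
w7 5616 213 296 168.0 255.12713675213675
w8 5582 214 296 168.0 255.72966678609816
t: 19.7
ee_pos: [0.5426, -0.0345, 0.2511]
eef_rot: [0.732, 0.681, 0.0, 0.001]
contact_force: [-0.3, -0.2, -0.3]
grip_width: 0.056
t: 20.2
ee_pos: [0.544, -0.0348, 0.3769]
eef_rot: [0.732, 0.681, 0.003, 0.005]
contact_force: [0.2, -0.2, 1.4]
grip_width: 0.0558
20.7 [ 0.542  -0.0344  0.3683] [0.541  0.1611 0.3252]
```

View pics/c9.png

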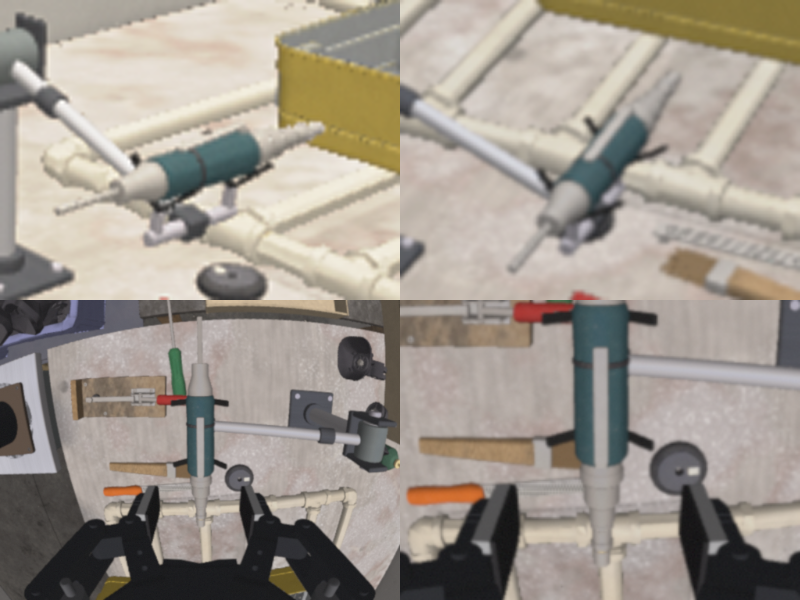

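Run:
```python
from h import *
s=manip.get_state();im=grab_frame("wrist");
col=im[:,262:276].astype(int);h=cv2.cvtColor(im,cv2.COLOR_RGB2HSV)
m=cv2.inRange(h,(85,70,30),(105,255,220))[100:250,235:280];r=np.nonzero(m.sum(1)>255*8)[0]+100;print("rows",r.min(),r.max())
print([int(x) for x in np.nonzero(m.sum(0)>255*20)[0][[0,-1]]+235])
ax=R.from_quat(s["eef_rot"]).as_matrix()[:,0]
q=lambda u,v,z:wz(u,v,s,z)
z0=.193
top,bot=q(258,r.min(),z0+.016),q(256,r.max(),z0+.016)
tp=[q(221,131,z0+.004),q(291,132,z0+.010),q(202,211.5,z0+.004),q(287,213,z0+.010)]
print(top,bot,np.linalg.norm(top-bot),tp)
print("sleeve mid along y",(top+bot)[:2]@ax[:2]/2,"hooks",np.mean([p[:2]@ax[:2] for p in tp]),"hook spacing",(tp[0]+tp[1]-tp[2]-tp[3])/2)
```

```text
rows 124 222
[240, 271]
[0.5495 0.0175 0.209 ] [ 0.5405 -0.0816  0.209 ] 0.0994251073092957 [array([0.513 , 0.0122, 0.197 ]), array([0.5805, 0.0071, 0.203 ]), array([ 0.4836, -0.0711,  0.197 ]), array([ 0.5731, -0.0765,  0.203 ])]
sleeve mid along y 0.007258056776825668 hooks 0.006676913532564386 hook spacing [0.0184 0.0834 0.    ]
```

Run:
```python
from h import *
a=grab_frame("scene").astype(int)
for i in range(8): b=grab_frame("scene")
print(np.abs(a-b)[150:260,200:370].mean(), recognise("scene","driver_mid")[:1],manip.get_state()["t"])
print(job.sign_off())
```

```text
0.4292691622103387 [{'box': [262.3, 159.8, 344.3, 188.8], 'score': 0.93}] 21.35
the job is handed in; nothing more can be done
None
```

The driver is hanging in both V hooks, and I handed the job in at 21.4 s, well inside the 51 s limit.

**What I did:** I grasped the driver at mid-sleeve, lowered it into the hooks and followed the arm down about 55 mm. I let go once the vertical force on the wrist was within about 0.6 N of zero, then lifted straight up.

**Grip and position changes:**
- The first grasp sat about 7 mm above the sleeve's axis, so I opened and regripped lower.
- In the hooks, I shifted the driver sideways a few millimetres to bring the side load near zero.
- I also slid it about 3 mm along the hooks to centre it.

**Last checks:**
- **Seating:** the final pictures show the sleeve across both hooks and the gripper well clear.
- **Settled:** the sleeve did not move visibly on release. Pictures taken 0.4 s apart before sign-off show no visible motion.
- **Centring:** the sleeve's middle measured about 0.6 mm from the middle of the hooks. The sleeve's length came out at 99 mm instead of 108 mm in that picture, so the centring is only certain to about 3 mm.
- **Side load at release:** a force of about 3.6 N along the driver remained when I opened the fingers. It vanished without visible movement.

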